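# Load a sample bottle and dock its carrier over the lip

## Robot

A 7-joint arm with a two-finger parallel gripper is mounted at the origin on a cart in front of the work surface, level with it; the furniture and walls round the work are solid. World frame = base frame: x ahead of the robot, y to its left, z up, the work surface at z = 0. Lengths are in mm, angles in rad, forces in N, time in s.
With the tool pointing down it reaches from about 400 to 875 mm from the base axis. Payload 4.4 kg.
Tool frame: the origin (TCP) lies on the centre line of the jaws, within the pads' length; the fingertips stand 25 mm ahead of it and the grasp point (between the pads) lies 6 mm ahead of it (ctrl.finger_overhang is the distance from the TCP to the fingertips, in mm); z points along the fingers, y is the line along which they close (so a half turn about z gives the same grasp; the last joint's range is limited). The gripper opens to 85 mm and grips with 20 to 120 N. Pads are 22 mm wide; open, the fingers measure 114 mm over their backs; the gripper's body (76 mm by 85 mm) begins 54 mm behind the grasp point. The pads swing forward as they close: fully open they stand 13 mm farther back than shut.
Start: joints at [1.081, 0.628, 0.038, 1.517, -0.027, 0.996, -0.02], TCP at [267.325, -592.499, 256.313] pointing down, gripper open.
Joint ranges: [-3.06, 3.06], [-0.37, 2.12], [-1.25, 1.32], [0.18, 2.47], [-1.1, 4.24], [0.23, 1.98], [-2.94, 2.94]. Speed limits (rad/s): [2.57, 2.57, 3.14, 3.14, 3.14, 3.14, 3.14].

## Interface

Orientations are given as [roll, pitch, yaw] about the fixed x, y, z axes, in that order (R = Rz(yaw) Ry(pitch) Rx(roll)).
In Python, from cell import ctrl gives the robot as it stands. The module is installed in compiled form; this text tells all that it offers.
- The arm moves only by the tool play_rows, never from a script. Its argument "targets" is a list of rows, each a list of 5 numbers: the closure, from 0 (fully open) to 1 (shut), then the shift along the tool's x, y, z in cm, then the turn about the tool's z in degrees. In form: [[gripper, dx, dy, dz, spin], ...]. A call has 1 to 10 rows; each row is the pose to reach, as a shift and turn from the pose commanded when the call began, along the tool's axes at that moment; what a row does not reach only later rows make up. A row lasts 1/10 s, in which the tool goes at most 50 mm and 8.59 degrees, less where a joint would pass 70% of its speed; a pose out of reach is approached as far as the arm can. A call with a gripper value outside its range is refused whole. The fingers move at their own pace and stop on an object; the grip force is fixed at half the most. Time passes only in rows, so rows that repeat a pose let the fingers close. It gives the time, the measured TCP pose, the force, the opening and the grip force at its end, in the units of the state.
- ctrl.read_state(): the state, without advancing time (a new reading comes with each control period).
- ctrl.get_image(name): name is "scene" or "top" or "wrist"; returns (picture, depth): 400x640x3 uint8, red, green, blue; 400x640 float32, mm along the optical axis (not along the pixel's ray), 0 where there is no reading.
- ctrl.calibration(name): a dict with "vfov" (degrees; the focal length in pixels is half the picture's height over the tangent of half this angle, whatever the lens; pixels are square), "cx", "cy" (the principal point, pixels), "extrinsics" (4x4, takes a point from camera to world coordinates); the wrist camera has in their place "mount" (4x4, takes a point from camera to tool coordinates, whose origin is the TCP and whose axes are the flange's). Camera axes: x right, y down, z forward; pixel columns grow to the right and rows downward; lengths in mm; the calibration is good to about 2 mm. A picture is of the moment at which its call begins: read the wrist's pose just before it. calibration takes no time and is no camera call.
- ctrl.finish_job(): hands the job in; it is judged then, once.
Trained networks look in the newest picture that a camera, given by its name, has taken for a name from the list of things; names that differ only in an ending like _2 or _b are one class to them, and where a whole thing is asked for, a point or a joint stands for the part that bears it (a point fixed in the world has none). Each returns a list of dicts, best first, with "confidence" (0 to 1); they miss things now and then, are a little off and sometimes report something else, mostly with a low value. They report only what shows in the picture. A call takes as long as a camera call. They do not tell look-alikes from the thing itself.
- ctrl.search_frame(camera, name): "bbox" ([left, top, right, bottom] in pixels, round what is visible of it).
- ctrl.trace(camera, name): "pixels" (400x640 bool, what is visible of it) and "bbox" ([left, top, right, bottom] in pixels, round what is visible of it).
The state is a dict: "clock": time; "qpos": joint angles; "qd": joint speeds; "tau": joint torques, N m; "eef_pos": TCP position; "tool_rot": TCP orientation; "force": force on the tool from outside, world axes, zero at the start; "torque": the same for the moment, N m; "width": finger opening in mm; "gripper_force": force on a finger pad.
Only numpy, scipy, OpenCV 4.12 (cv2) and the standard library are available. Lean on these libraries where they do the work, as an engineer would, in place of code of your own. Each camera call takes 0.05 s, during which the arm holds its last target. There are 200 camera calls.

## Task

Stand the red-capped sample bottle in the empty well of the blue carrier. Then push the carrier, sliding it without lifting it, up the ramp and over the yellow lip until it drops onto the deck, and press it on against the red sprung plunger until the plunger gives a little, but gently, never bottoming it out. Let go with both bottles upright in the docked carrier, and leave the other things alone.

Things in the scene. Friction and masses are not known exactly. Their poses are not given: they have to be found in the camera images.
- dock: Fixed docking base on the bench; origin: middle of the ramp's foot; x is the push direction (up the ramp), z up. Ramp x = 0 to 65 mm, rising from the bench to 12 mm. Flat deck 7 mm above the bench from 73 to 238 mm. Slick side rails, 22 mm above the bench, leave a channel 132 mm wide from x = 45 mm on, flaring to about 170 mm at the ramp's foot.
- lip (a point): Middle of the yellow lip's rear top edge, 73 mm along the dock: the lip spans dock x = 65 to 73 mm, its top 12 mm above the bench, with a sharp 5 mm step down to the deck behind it. Axes as the dock's.
- plunger (a joint): Red-tipped plunger of the end stop on the deck, on the centre line, 25 mm above the bench: m pushed in, 0 = at rest, 0.007 = bottomed, 2.5 N per mm, no preload; 2 to 5 mm (5 to 12 N above the 1 to 4 N of sliding) is right. The stop's setting differs each time and is not reported: the carrier meets it when its push face is 4 to 16 mm beyond the lip's rear edge.
- carrier: Loose blue bottle carrier, about 0.45 kg, 92 (x) x 126 (y) x 30 mm, with a raised push plate (6 mm thick, 110 wide, top 48 mm up) on its rear edge. Origin: centre of its underside; x forward to the dock, y left. Two round wells, 54 mm wide, 22 deep, floors 8 mm up, at y = +31 mm (empty) and -31 mm (holds a bottle). On two slick round-nosed skids. Starts before the ramp, askew.
- free_well (a point): Centre of the floor of the carrier's empty well.
- push_face (a point): Middle of the carrier's flat rear face (faces -x of the carrier), 24 mm above its underside: where to push.
- red_cap_bottle: Sample bottle with red cap and red-banded label, upright on the bench, 48 mm in diameter, 90 mm tall, about 0.08 kg; origin at the centre of its underside. The cap is 43 mm in diameter and takes up the top 17 mm.
- racked_bottle: Similar sample bottle with a black cap, 48 mm in diameter, 90 mm tall, standing in the carrier's other well; it rides along. Origin at the centre of its underside.
- black_cap_bottle: Smaller bystander bottle with black cap and blue-banded label, 42 mm in diameter, 78 mm tall, on the bench; not to be moved. Origin at the centre of its underside.
- dish_a: Aluminium weighing dish, 59 mm in diameter, 13 mm high, bystander. Origin at the centre of its underside.
- dish_b: Another such dish, bystander.
- timer: Grey bench timer, 62 x 66 x 19 mm, bystander. Origin at the centre of its underside.
Things that resemble listed ones, but are neither listed nor needed, are in the scene too. What is shaped like the carrier but orange is not meant.

How it is judged:
By the outcome, as a careful person would: the job done as asked, in the order asked, and still so for the second after the job is handed in, with the robot touching nothing.
It also fails if it takes over 72 s, if anything falls off the work surface, if the arm or the gripper's body presses on something with over 40 N, if the wrist force passes 120 N, or if a joint passes its speed limit or range.

## Working session

There is one attempt and no reset: what is moved stays moved. The work goes in short steps, Python scripts to look and compute and a tool call to move; the robot and the scene stay as the last step left them, time stands still between calls to the robot, and variables do not carry over. Pictures are saved under pics/ and viewed, at most 10 in all, crops included, and the job is handed in when it is done.

Besides the shell and the picture viewer there is one more tool, called after "Emit:" as name(argument=value, ...), one argument or row to a line, values as JSON. play_rows: Moves the arm, as the interface text tells. Its arguments: {"type":"object","properties":{"targets":{"type":"array"}},"required":["targets"]}

```bash
mkdir -p pics; cat > h.py <<'E'
import numpy as np, cv2
from cell import ctrl
from scipy.spatial.transform import Rotation as R
def save(n,im): cv2.imwrite('pics/'+n,cv2.cvtColor(im,cv2.COLOR_RGB2BGR))
def T(cam,st=None):
    c=ctrl.calibration(cam)
    if cam!='wrist': return np.array(c['extrinsics']),c
    st=st or ctrl.read_state(); M=np.eye(4); M[:3,:3]=R.from_euler('xyz',st['tool_rot']).as_matrix(); M[:3,3]=st['eef_pos']
    return M@np.array(c['mount']),c
def cloud(cam,dep,st=None):
    M,c=T(cam,st); f=200/np.tan(np.radians(c['vfov'])/2)
    v,u=np.mgrid[0:400,0:640]; P=np.stack([(u-c['cx'])/f*dep,(v-c['cy'])/f*dep,dep],-1)
    W=P@M[:3,:3].T+M[:3,3]; W[dep<=0]=np.nan
    return W
E
python3 - <<'E'
from h import *
st=ctrl.read_state(); print({k:np.round(v,3) for k,v in st.items()})
for cam in ['top','scene']:
    im,d=ctrl.get_image(cam); save(cam+'0.png',im); np.save(cam+'0.npy',d); W=cloud(cam,d)
    for n in ['dock','carrier','red_cap_bottle','racked_bottle','black_cap_bottle','dish_a','timer']:
        for r in ctrl.trace(cam,n)[:4]:
            p=W[r['pixels']]; p=p[~np.isnan(p[:,0])]
            if len(p): print(cam,n,round(r['confidence'],2),np.round(r['bbox']),'med',np.median(p,0).round(),'z95',np.percentile(p[:,2],95).round(),'lo',np.percentile(p,3,0).round(),'hi',np.percentile(p,97,0).round())
E
```

```text
{'clock': np.float64(0.0), 'qpos': array([ 1.081,  0.629,  0.038,  1.518, -0.027,  0.996, -0.02 ]), 'qd': array([-0.001, -0.   , -0.   ,  0.001, -0.002, -0.002, -0.001]), 'tau': array([ 0.0000e+00, -5.6339e+01,  1.2260e+00, -1.9344e+01,  1.1000e-02,
        1.0000e-02,  0.0000e+00]), 'eef_pos': array([ 267.049, -591.943,  255.359]), 'tool_rot': array([-3.14 ,  0.   ,  0.424]), 'force': array([ 0.63 , -1.518, -0.189]), 'torque': array([0.01 , 0.007, 0.009]), 'gripper_force': np.float64(0.0), 'width': np.float64(85.662)}
top dock 0.66 [287. 110. 357. 202.] med [671.  55.   8.] z95 23.0 lo [584. -24.   1.] hi [793. 137.  25.]
top carrier 0.91 [296. 197. 347. 239.] med [520.  76.  30.] z95 48.0 lo [469.   6.   4.] hi [563. 125.  50.]
top carrier 0.73 [374. 142. 422. 200.] med [ 644. -148.   27.] z95 45.0 lo [ 583. -201.    2.] hi [706. -91.  48.]
top red_cap_bottle 0.66 [399. 224. 418. 244.] med [ 471. -166.   88.] z95 94.0 lo [ 451. -190.    8.] hi [ 492. -150.   95.]
top racked_bottle 0.76 [323. 209. 341. 226.] med [506.  36.  96.] z95 102.0 lo [488.  15.  28.] hi [527.  57. 103.]
top 
[... 786 characters left out ...]
89. -148.   92.]
scene racked_bottle 0.9 [322. 186. 343. 221.] med [497.  45.  72.] z95 100.0 lo [487.  22.  30.] hi [522.  60. 100.]
scene black_cap_bottle 0.58 [416. 146. 432. 172.] med [ 551. -274.   48.] z95 79.0 lo [ 540. -296.   12.] hi [ 574. -264.   80.]
scene dish_a 0.61 [195. 280. 227. 299.] med [467. 358.   4.] z95 15.0 lo [436. 334.   1.] hi [487. 383.  16.]
scene dish_a 0.16 [292. 207. 355. 246.] med [487.  84.  29.] z95 48.0 lo [462.  15.   7.] hi [561. 132.  49.]
scene timer 0.75 [260. 286. 300. 325.] med [353. 243.  18.] z95 21.0 lo [325. 209.   2.] hi [388. 275.  21.]
scene timer 0.45 [257. 147. 344. 221.] med [671.  64.   9.] z95 24.0 lo [593. -23.   3.] hi [789. 147.  24.]
```

```bash
python3 -c "
import cv2,numpy as np
a=cv2.imread('pics/top0.png');b=cv2.imread('pics/scene0.png')
cv2.imwrite('pics/both0.png',cv2.resize(np.vstack([a,b]),(480,600)))"
```

```text
(no output)
```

View pics/top0.png

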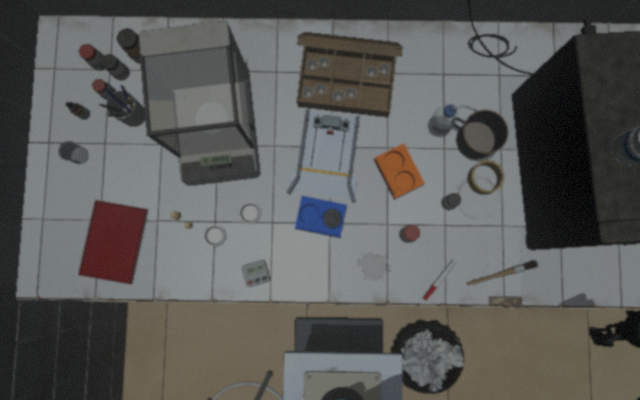

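View pics/scene0.png

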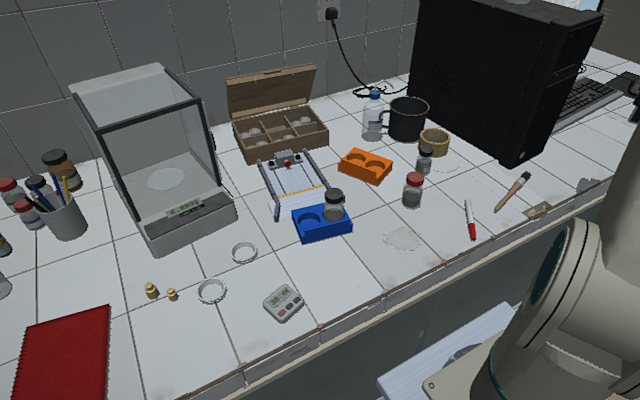

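The top view shows the blue carrier at (320,216), with a black-capped bottle in its right well and the left well empty. The dock is ahead of it, with the yellow lip at about (327,172), and the orange decoy sits at (399,170).

Red-cap candidates in the top view are (410,233), which is (413,190) in the scene view, and bottles behind the balance at about (88,50) and (103,86), which are (10,190) and (25,210) in the scene view. The one at (410,233) fits: it stands alone on the bench, within reach, with the right size. I'll confirm it with a crop.

```bash
python3 - <<'E'
from h import *
im=cv2.imread('pics/scene0.png'); a=cv2.resize(im[130:250,240:440],(800,480),interpolation=cv2.INTER_CUBIC)
cv2.imwrite('pics/crop0.png',a)
for cam in ['top','scene']:
    im=cv2.imread(f'pics/{cam}0.png'); W=cloud(cam,np.load(cam+'0.npy')); hsv=cv2.cvtColor(im,cv2.COLOR_BGR2HSV)
    H,S,V=hsv[...,0],hsv[...,1],hsv[...,2]
    X,Y,Z=W[...,0],W[...,1],W[...,2]
    reg=(X>550)&(X<850)&(Y>-60)&(Y<180)
    m=reg&(H>18)&(H<32)&(S>110)&(Z<30)&(X<720)
    p=W[m]; print(cam,'lip n',len(p),p.mean(0).round(1)); 
    if len(p)>5:
        l=cv2.fitLine(p[:,:2].astype(np.float32),2,0,.01,.01).ravel(); print(' lipdir',np.degrees(np.arctan2(l[1],l[0])),'ext',p.min(0).round(),p.max(0).round())
    m=reg&(Z>15)&(Z<30)&(X<780)&(X>640)
    p=W[m]
    for side in (0,1):
        c=np.median(p[:,1]); q=p[(p[:,1]>c) if side else (p[:,1]<c)]
        l=cv2.fitLine(q[:,:2].astype(np.float32),cv2.DIST_HUBER,0,.01,.01).ravel(); print(' rail',np.degrees(np.arctan2(l[1],l[0])),l[2:].round(1),len(q))
    blue=(H>100)&(H<125)&(S>150)&(X>400)&(X<620)&(Y>-30)&(Y<180)
    for lo,hi in ((24,36),(42,55)):
        p=W[blue&(Z>lo)&(Z<hi)][:,:2].astype(np.float32); print(' blue',lo,len(p),cv2.minAreaRect(p))
    red=((H<8)|(H>172))&(S>90)&(X>430)&(X<510)&(Y>-210)&(Y<-120)&(Z>70)
    p=W[red]; print(' cap',len(p),p.mean(0).round(1)); p=p[p[:,2]>85]; print(cv2.minEnclosingCircle(p[:,:2].astype(np.float32)),p[:,2].mean())
E
```

```text
top lip n 44 [642.8  58.7  12. ]
 lipdir 83.37426 ext [636.  -1.   7.] [649. 119.  18.]
 rail -2.4980369 [701.5 -18.8] 253
 rail -8.929403 [706.8 119.5] 253
 blue 24 617 ((517.5817260742188, 64.45440673828125), (117.21142578125, 83.82415771484375), 79.01171875)
 blue 42 38 ((475.88226318359375, 74.09944915771484), (106.63931274414062, 2.854426383972168), 78.9791030883789)
 cap 100 [ 471.5 -170.5   89.8]
((472.34881591796875, -170.7847442626953), 17.570505142211914) 90.0959163811635
scene lip n 72 [642.4  56.4  13.1]
 lipdir 83.10398 ext [629.  -7.  10.] [653. 120.  21.]
 rail 10.493015 [714.2  -9.3] 218
 rail -23.555485 [712.5 112. ] 218
 blue 24 645 ((516.2188720703125, 67.67626190185547), (127.04883575439453, 95.35123443603516), 79.49534606933594)
 blue 42 168 ((494.9217529296875, 71.34944152832031), (107.9948959350586, 51.99081802368164), 78.74872589111328)
 cap 211 [ 467.  -167.9   88.1]
((470.6388854980469, -171.27517700195312), 21.670738220214844) 90.01435649252666
```

View pics/crop0.png

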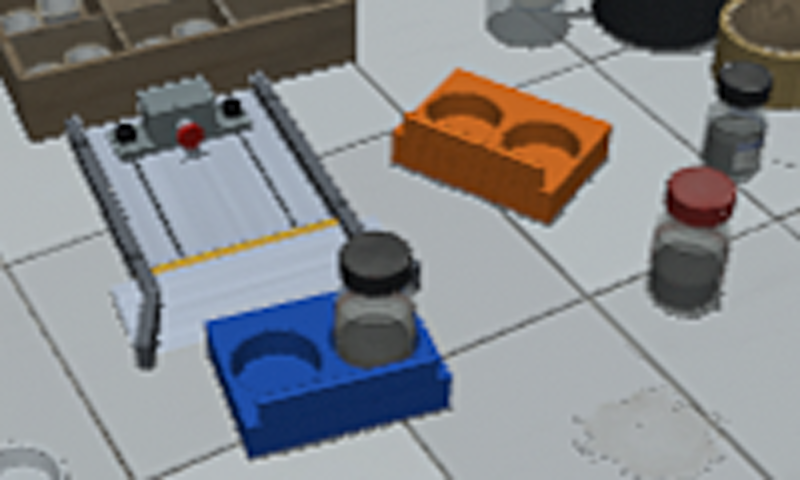

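The crop shows the red-capped bottle at (697,240), standing alone on the bench. The blue carrier has its left well empty at (275,358), and the dock lies right ahead of it. This confirms the target.

The estimates agree between the two views:

| Thing | Estimate |
|---|---|
| Bottle | (471,-171), top at z = 90 |
| Carrier | (517,68), yaw about -11° |
| Dock | Yaw about -6.7°, lip middle (643,57.5) |

I'll move now, going round the tower.

Emit:
play_rows(
  targets=[
    [0,17.7,-26.3,0,-55],
    [0,17.7,-26.3,0,-55],
    [0,17.7,-26.3,0,-55],
    [0,17.7,-26.3,0,-55],
    [0,17.7,-26.3,0,-55],
    [0,17.7,-26.3,0,-55],
    [0,17.7,-26.3,0,-55],
    [0,17.7,-26.3,0,-55],
    [0,17.7,-26.3,0,-55],
    [0,17.7,-26.3,0,-55],
  ],
)

```text
clock: 1.8
eef_pos: [320.4, -281.8, 256.4]
tool_rot: [3.141, 0.001, 1.38]
force: [-0.4, 0.3, -0.7]
width: 85.2
gripper_force: 0.0
```

Emit:
play_rows(
  targets=[
    [0,13.8,12.8,3,0],
    [0,13.8,12.8,3,0],
    [0,13.8,12.8,3,0],
    [0,13.8,12.8,3,0],
    [0,13.8,12.8,3,0],
    [0,13.8,12.8,3,0],
  ],
)

```text
clock: 2.4
eef_pos: [472.2, -168.9, 225.6]
tool_rot: [-3.14, 0.0, 1.383]
force: [-0.9, -0.6, 0.0]
width: 85.6
gripper_force: 0.0
```

```bash
python3 - <<'E'
from h import *
st=ctrl.read_state(); print(st['eef_pos'],st['tool_rot'])
im,d=ctrl.get_image('wrist'); save('w1.png',im); W=cloud('wrist',d,st)
hsv=cv2.cvtColor(im,cv2.COLOR_RGB2HSV);H,S=hsv[...,0],hsv[...,1]
print('Zrange',np.nanpercentile(W[...,2],[1,50,99]))
m=((H<8)|(H>172))&(S>90)&(W[...,2]>80)&(W[...,2]<100)
p=W[m]; print(len(p),cv2.minEnclosingCircle(p[:,:2].astype(np.float32)),p.mean(0))
for r in ctrl.trace('wrist','red_cap_bottle')[:2]:
    q=W[r['pixels']]; q=q[q[:,2]>82]; print(r['confidence'],r['bbox'],cv2.minEnclosingCircle(q[:,:2].astype(np.float32)),np.median(q[:,2]))
E
```

```text
[ 472.22631217 -168.89227752  225.56759231] [-3.14038178e+00  2.88230588e-04  1.38321237e+00]
Zrange [-7.97988905e+02 -6.51244940e-01  2.99581965e+02]
2 ((458.37939453125, -167.30287170410156), 0.5759854316711426) [ 458.37937182 -167.30286869   89.27947074]
0.81 [290.0, 164.6, 337.3, 227.2] ((473.8746032714844, -174.71127319335938), 21.300371170043945) 88.72606968904928
```

View pics/w1.png

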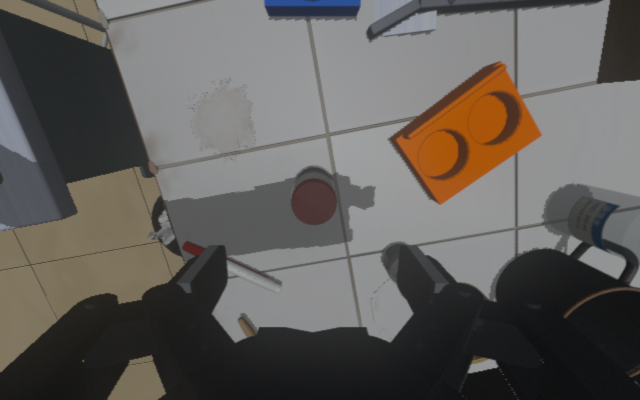

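The wrist view shows the red cap at (313,201). It lies between the fingers, with nothing nearby in their way. I'll correct about 3 mm, descend and grip.

Emit:
play_rows(
  targets=[
    [0,-0.3,0.1,4,0],
    [0,-0.3,0.1,8,0],
    [0,-0.3,0.1,12,0],
    [0,-0.3,0.1,14.5,0],
    [0,-0.3,0.1,16.3,0],
    [0,-0.3,0.1,16.3,0],
    [0.6,-0.3,0.1,16.3,0],
    [0.6,-0.3,0.1,16.3,0],
    [0.6,-0.3,0.1,16.3,0],
    [0.6,-0.3,0.1,16.3,0],
  ],
)

```text
clock: 3.5
eef_pos: [473.0, -172.0, 65.0]
tool_rot: [3.139, 0.001, 1.383]
force: [-0.9, -0.9, 7.2]
width: 45.9
gripper_force: 60.7
```

Emit:
play_rows(
  targets=[
    [0.7,0,0,0,0],
    [0.7,0,0,0,0],
    [0.7,0,0,0,0],
  ],
)

```text
clock: 3.8
eef_pos: [473.0, -172.0, 65.0]
tool_rot: [3.139, 0.001, 1.383]
force: [-0.9, 0.3, 7.3]
width: 45.7
gripper_force: 60.7
```

Emit:
play_rows(
  targets=[
    [0.7,0,0,-3,0],
    [0.7,0,0,-7,0],
    [0.7,0,0,-12,0],
    [0.7,3,0,-15,0],
    [0.7,7,0.3,-15,0],
    [0.7,11,0.5,-15,0],
    [0.7,15,0.7,-15,0],
    [0.7,17.7,0.9,-15,0],
    [0.7,17.7,0.9,-15,0],
  ],
)

```text
clock: 4.7
eef_pos: [515.2, 6.1, 214.6]
tool_rot: [3.139, -0.003, 1.391]
force: [-0.3, 0.4, -0.9]
width: 45.6
gripper_force: 62.2
```

```bash
python3 - <<'E'
from h import *
st=ctrl.read_state(); print(st['eef_pos'],st['tool_rot'],st['width'])
im,d=ctrl.get_image('wrist'); save('w2.png',im); W=cloud('wrist',d,st)
np.save('w2.npy',W)
hsv=cv2.cvtColor(im,cv2.COLOR_RGB2HSV);H,S=hsv[...,0],hsv[...,1]
b=(H>100)&(H<125)&(S>130)
Z=W[...,2]
for lo,hi in ((25,36),(43,53),(3,14)):
    m=b&(Z>lo)&(Z<hi); p=W[m]; print(lo,len(p),np.median(p,0).round(1),cv2.minAreaRect(p[:,:2].astype(np.float32)))
for n in ['racked_bottle','carrier']:
  for r in ctrl.trace('wrist',n)[:2]:
    q=W[r['pixels']]; print(n,r['confidence'],r['bbox'],np.nanmedian(q,0))
E
```

```text
[515.22644568   6.14327464 214.55359424] [ 3.13895857 -0.00348179  1.39098709] 45.59691253203472
25 5685 [532.5  68.7  29. ] ((517.2778930664062, 63.65178680419922), (124.28431701660156, 90.614990234375), 79.3619155883789)
43 616 [476.1  73.1  46.9] ((484.39739990234375, 74.5877685546875), (74.08734893798828, 96.03146362304688), 18.212440490722656)
3 2196 [523.1  93.3   7.1] ((519.468505859375, 75.52003479003906), (90.13139343261719, 53.596160888671875), 79.52205657958984)
racked_bottle 0.73 [274.6, 138.1, 328.4, 197.8] [512.8767485   37.12601826  96.49879819]
carrier 0.91 [250.0, 67.1, 350.6, 194.6] [520.93109552  81.79912361  28.78245327]
carrier 0.65 [398.7, 229.2, 508.7, 342.5] [ 668.75697239 -113.12803211   28.10167442]
```

View pics/w2.png

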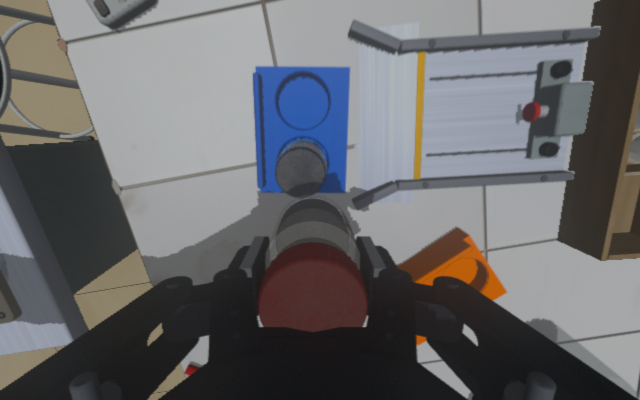

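The wrist view shows the held bottle upright with its cap at (312,290), the empty well at (303,101), the racked bottle at (302,165), the lip at (419,115) and the plunger tip at (531,112). Next I'll measure the well against the held cap with the same camera, and the dock axis.

```bash
python3 - <<'E'
from h import *
st=ctrl.read_state(); W=np.load('w2.npy'); im=cv2.cvtColor(cv2.imread('pics/w2.png'),cv2.COLOR_BGR2RGB)
X,Y,Z=W[...,0],W[...,1],W[...,2]
hsv=cv2.cvtColor(im,cv2.COLOR_RGB2HSV);H,S=hsv[...,0],hsv[...,1]
M,c=T('wrist',st); f=200/np.tan(np.radians(c['vfov'])/2)
def ray(u,v,z):
    d=M[:3,:3]@np.array([(u-c['cx'])/f,(v-c['cy'])/f,1]); return M[:3,3]+d*(z-M[2,3])/d[2]
print('well ray z29',ray(303,101,29.5))
b=(H>100)&(H<125)&(S>130)
m=b&(Z>24)&(Z<34)&(Y>70); # top face ring pts; hole boundary: pixels of floor adjacent
fl=np.zeros((400,640),np.uint8); fl[(Z<24)&(np.hypot(X-523,Y-97)<34)]=255
n,lab,s,ce=cv2.connectedComponentsWithStats(fl); k=1+np.argmax(s[1:,4]); print('hole px',s[k],ce[k])
print('hole in top plane',ray(*ce[k],29.5))
cnt=max(cv2.findContours((lab==k).astype(np.uint8),0,1)[0],key=len)
P=np.array([ray(u,v,29.5)[:2] for u,v in cnt[:,0]],np.float32); print('circ',cv2.minEnclosingCircle(P))
red=((H<8)|(H>172))&(S>60)&(Z>215)&(Z<260)
p=W[red]; p=p[p[:,2]>np.percentile(p[:,2],50)-4]; print('cap',len(p),p[:,2].mean(),cv2.minEnclosingCircle(p[:,:2].astype(np.float32)),'tcp',st['eef_pos'])
q=ray(302,165,97); print('racked cap',q)
# dock
y=(H>18)&(H<32)&(S>120)&(X>600)&(X<700)&(Z<30); p=W[y]
l=cv2.fitLine(p[:,:2].astype(np.float32),cv2.DIST_HUBER,0,.01,.01).ravel(); print('lip',p.mean(0),np.degrees(np.arctan2(l[1],l[0])),p.min(0),p.max(0))
r=(Z>17)&(Z<30)&(X>630)&(X<800)&(Y>-60)&(Y<180)
for s_ in ((Y>90),(Y<30)):
    p=W[r&s_]; l=cv2.fitLine(p[:,:2].astype(np.float32),cv2.DIST_HUBER,0,.01,.01).ravel(); print('rail',np.degrees(np.arctan2(l[1],l[0])),l[2:],len(p))
pl=((H<6)|(H>174))&(S>120)&(X>650)&(X<820)&(Y>0)&(Y<110); p=W[pl]; print('plunger',len(p),np.median(p,0),p.min(0),p.max(0))
E
```

```text
well ray z29 [522.12951259  86.66113861  29.5       ]
hole px [ 277   72   53   56 2308] [302.8617851  99.9007799]
hole in top plane [522.19560884  87.70092455  29.5       ]
circ ((522.0487060546875, 87.18048858642578), 26.272232055664062)
cap 6868 238.0160726820639 ((533.9053344726562, 5.216312885284424), 39.05078125) tcp [5.13838845e+02 4.67299237e-02 2.13789129e+02]
racked cap [512.76514634  33.17700008  97.        ]
lip [642.96195333  59.58439547  11.1719648 ] 83.06084 [631.66318519  -9.77082581   9.12133394] [653.51643294 120.65782169  15.44850869]
rail -7.005392 [715.34766  118.155014] 2085
rail -5.511505 [715.1605   -22.309858] 1798
plunger 82 [751.15504511  42.66862992  32.70848612] [748.76828952  33.767838    28.47206506] [753.9972692   50.40009298  35.02279379]
```

The arm was still settling during that picture, so I'll measure again at rest.

```bash
cat > m.py <<'E'
from h import *
ctrl.get_image('wrist');st=ctrl.read_state(); im,d=ctrl.get_image('wrist'); print(st['eef_pos'],st['tool_rot'][2])
W=cloud('wrist',d,st); X,Y,Z=W[...,0],W[...,1],W[...,2]
hsv=cv2.cvtColor(im,cv2.COLOR_RGB2HSV);H,S=hsv[...,0],hsv[...,1]
M,c=T('wrist',st); f=200/np.tan(np.radians(c['vfov'])/2)
def ray(u,v,z):
    d=M[:3,:3]@np.array([(u-c['cx'])/f,(v-c['cy'])/f,1]); return M[:3,3]+d*(z-M[2,3])/d[2]
b=(H>100)&(H<125)&(S>130)
m=b&(Z>25)&(Z<35); p=W[m]; print('top',cv2.minAreaRect(p[:,:2].astype(np.float32)),np.median(p[:,2]))
m=b&(Z>44)&(Z<53)&(X<500)&(Y>0); p=W[m];  print('plate',cv2.minAreaRect(p[:,:2].astype(np.float32)))
fl=np.zeros((400,640),np.uint8); fl[(Z<24)&(np.hypot(X-523,Y-95)<34)&(d>0)]=255
n,lab,s,ce=cv2.connectedComponentsWithStats(fl); k=1+np.argmax(s[1:,4])
cnt=max(cv2.findContours((lab==k).astype(np.uint8),0,1)[0],key=len)
P=np.array([ray(u,v,29.5)[:2] for u,v in cnt[:,0]],np.float32); print('hole',ce[k],ray(*ce[k],29.5)[:2],cv2.minEnclosingCircle(P))
red=((H<8)|(H>172))&(S>60)&(d>0)&(d<250)
u=np.zeros((400,640),np.uint8);u[red]=255
n,lab,s,ce=cv2.connectedComponentsWithStats(u); k=1+np.argmax(s[1:,4]); p=W[lab==k]; zt=np.percentile(p[:,2],90); p=p[p[:,2]>zt-3]
print('cap',s[k],zt,cv2.minEnclosingCircle(p[:,:2].astype(np.float32)), p.min(0),p.max(0))
for r in ctrl.trace('wrist','racked_bottle')[:1]:
    q=W[r['pixels']]; q=q[(q[:,2]>92)&(q[:,1]>0)]; print('racked',cv2.minEnclosingCircle(q[:,:2].astype(np.float32)))
y=(H>18)&(H<32)&(S>120)&(X>600)&(X<700)&(Z<30); p=W[y]
l=cv2.fitLine(p[:,:2].astype(np.float32),cv2.DIST_HUBER,0,.01,.01).ravel(); print('lip',p.mean(0),np.degrees(np.arctan2(l[1],l[0])))
E
python3 m.py
```

```text
[513.78893634  -0.51714305 213.64983079] 1.3819951231128655
top ((517.283203125, 63.974334716796875), (125.73723602294922, 90.8110580444336), 79.29008483886719) 29.079528659049913
plate ((475.44384765625, 72.01744079589844), (108.87389373779297, 5.291373252868652), 79.40565490722656)
hole [302.53448276  91.79857023] [523.37594176  94.57337071] ((523.2105712890625, 94.07566833496094), 26.448305130004883)
cap [ 257  242  112   91 8035] 237.91574478037674 ((514.7884521484375, -2.107966899871826), 21.11273765563965) [493.8330278  -13.85983765 234.91973561] [535.67313809  18.56816177 263.55069958]
racked ((511.5065002441406, 33.6032829284668), 21.462051391601562)
lip [643.17991723  60.46471455  11.20412937] 83.17912
```

Emit:
play_rows(
  targets=[
    [0.7,4,-0.4,0,0],
    [0.7,8,-0.8,0,0],
    [0.7,9.6,-1.0,0,0],
    [0.7,9.6,-1.0,2,0],
    [0.7,9.6,-1.0,6,0],
    [0.7,9.6,-1.0,9,0],
    [0.7,9.6,-1.0,10.5,0],
    [0.7,9.6,-1.0,10.5,0],
  ],
)

```text
clock: 5.8
eef_pos: [520.6, 95.6, 106.3]
tool_rot: [-3.137, 0.002, 1.382]
force: [0.0, 0.2, -0.4]
width: 45.7
gripper_force: 62.2
```

```bash
python3 - <<'E'
from h import *
for i in range(4): ctrl.get_image('scene')
st=ctrl.read_state(); print(st['eef_pos'],st['tool_rot'],st['force'])
im,d=ctrl.get_image('scene'); save('s3.png',cv2.resize(im[140:260,260:400],(700,600),interpolation=cv2.INTER_CUBIC))
E
```

```text
[523.10363986  96.87670496 109.45719804] [ 3.13957292e+00 -8.32745809e-04  1.38283010e+00] [-0.11802364  0.28274151 -0.61659338]
```

Emit:
play_rows(
  targets=[
    [0.7,-0.1,-0.1,0.5,0],
    [0.7,-0.1,-0.1,1,0],
    [0.7,-0.1,-0.1,1.5,0],
    [0.7,-0.1,-0.1,2,0],
    [0.7,-0.1,-0.1,2.5,0],
    [0.7,-0.1,-0.1,3,0],
    [0.7,-0.1,-0.1,3,0],
  ],
)

```text
clock: 6.75
eef_pos: [520.5, 96.2, 77.5]
tool_rot: [-3.14, 0.001, 1.384]
force: [-0.4, 0.8, -0.4]
width: 45.7
gripper_force: 62.2
```

Emit:
play_rows(
  targets=[
    [0.7,0,0,0.3,0],
    [0.7,0,0,0.6,0],
    [0.7,0,0,0.6,0],
    [0.7,0,0,0.6,0],
    [0.7,0,0,0.6,0],
  ],
)

```text
clock: 7.25
eef_pos: [521.3, 96.5, 73.0]
tool_rot: [3.141, -0.0, 1.384]
force: [-0.4, -1.0, 5.8]
width: 45.2
gripper_force: 62.9
```

Emit:
play_rows(
  targets=[
    [0.4,0,0,0.5,0],
    [0.35,0,0,0.5,0],
    [0.35,0,0,0.5,0],
    [0.35,0,0,-1,0],
    [0.35,0,0,-3,0],
    [0.3,0,0,-7,0],
    [0,0,0,-11,0],
    [0,0,0,-14,0],
    [0,0,0,-14,0],
    [0,0,0,-14,0],
  ],
)

```text
clock: 8.25
eef_pos: [521.2, 96.2, 212.7]
tool_rot: [3.14, -0.0, 1.383]
force: [1.3, 0.3, -0.2]
width: 85.3
gripper_force: 0.0
```

```bash
python3 m.py; python3 - <<'E'
from h import *
im,d=ctrl.get_image('scene'); save('s4.png',cv2.resize(im[140:260,240:400],(800,600),interpolation=cv2.INTER_CUBIC)); W=cloud('scene',d)
for r in ctrl.trace('scene','red_cap_bottle')[:2]:
    q=W[r['pixels']]; print(r['confidence'],r['bbox'],np.nanmedian(q,0),np.nanpercentile(q[:,2],97)); 
E
```

```text
[520.48413429  96.03638347 211.77917989] 1.3836460324063853
top ((517.6703491210938, 64.12540435791016), (125.35747528076172, 90.32733917236328), 79.71627807617188) 29.151770520464652
plate ((475.649658203125, 72.87108612060547), (107.49251556396484, 4.810287952423096), 79.6396713256836)
hole [317.08715596 171.65137615] [529.46983388 110.76681693] ((523.5421142578125, 96.14051818847656), 26.216869354248047)
cap [ 290  180   47   49 1781] 97.55902642644978 ((521.9130859375, 94.16436767578125), 20.751953125) [501.77428187  73.4183368   94.59516535] [541.80377683 114.6858651   98.80343439]
racked ((511.7367248535156, 34.3344841003418), 21.3026065826416)
lip [642.93554949  59.6591795   11.23401   ] 83.13986
0.7 [298.7, 194.0, 316.8, 228.5] [506.83309935 103.96367313  73.39380755] 99.75172740172809
```

View pics/s4.png

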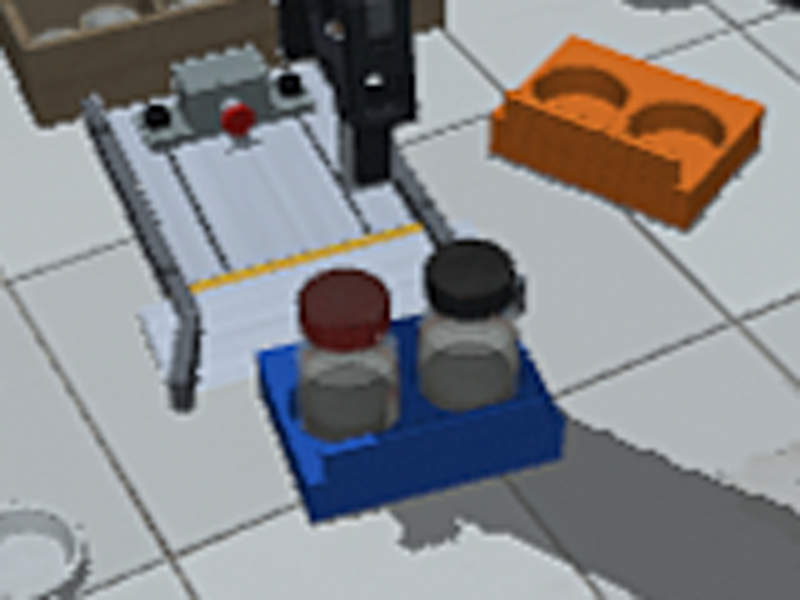

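The crop shows both bottles upright in the blue carrier, red cap at (345,310) and black at (468,275). The red bottle's measured top is at z = 98, so it is seated. Next I'll go behind the carrier with the gripper open and its closing line along the dock axis, and push with the back of the leading finger.

Emit:
play_rows(
  targets=[
    [0,-1.3,-3.7,0,-4],
    [0,-2.6,-7.5,0,-4],
    [0,-4,-11.3,0,-4],
    [0,-4,-11.3,0,-4],
    [0,-4,-11.3,0,-4],
    [0,-4,-11.3,0,-4],
    [0,-4,-11.3,0,-4],
  ],
)

```text
clock: 9.2
eef_pos: [403.8, 78.4, 212.2]
tool_rot: [3.141, -0.001, 1.453]
force: [-0.4, 0.9, 0.4]
width: 85.4
gripper_force: 0.0
```

```bash
python3 - <<'E'
from h import *
for i in range(4): ctrl.get_image('top')
st=ctrl.read_state(); print(st['eef_pos'],st['tool_rot'])
E
```

```text
[402.9949269   78.15123784 212.18111253] [ 3.14156613e+00 -1.96574695e-04  1.45343892e+00]
```

Now I'll descend 17 cm.

Emit:
play_rows(
  targets=[
    [0,0,0,4,0],
    [0,0,0,8,0],
    [0,0,0,12,0],
    [0,0,0,15,0],
    [0,0,0,17,0],
    [0,0,0,17,0],
    [0,0,0,17,0],
  ],
)

```text
clock: 10.1
eef_pos: [402.7, 78.3, 41.2]
tool_rot: [-3.141, -0.001, 1.453]
force: [-0.3, 0.5, 0.9]
width: 84.9
gripper_force: 0.0
```

```bash
python3 - <<'E'
from h import *
for i in range(3): ctrl.get_image('top')
st=ctrl.read_state(); print(st['eef_pos'],st['tool_rot'],st['force'])
im,d=ctrl.get_image('scene'); save('s5.png',cv2.resize(im[150:300,240:420],(720,600),interpolation=cv2.INTER_CUBIC))
E
```

```text
[402.38283729  77.89445422  41.77171607] [-3.14016768e+00  9.87876749e-05  1.45365993e+00] [-0.08638106 -0.92166385 -0.05107526]
```

View pics/s5.png

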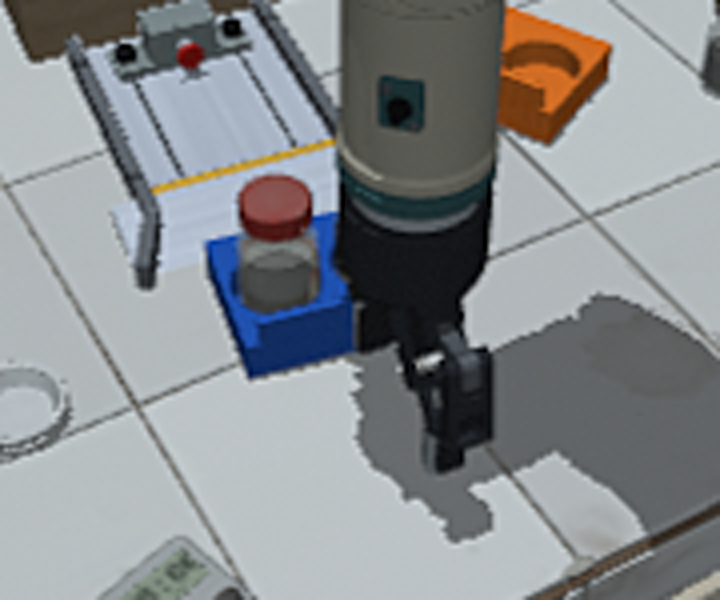

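The scene view shows the gripper behind the carrier, its leading finger near the plate at about (375,330) and the trailing fingertip at (443,465) clear of the bench. I'll push forward along tool y.

Emit:
play_rows(
  targets=[
    [0,0,0.6,0,0],
    [0,0,1.2,0,0],
    [0,0,1.8,0,0],
    [0,0,2.4,0,0],
    [0,0,3.0,0,0],
    [0,0.1,3.6,0,0],
    [0,0.1,4.2,0,0],
    [0,0.2,4.8,0,0],
    [0,0.2,5.4,0,0],
    [0,0.3,6.0,0,0],
  ],
)

```text
clock: 11.3
eef_pos: [463.0, 73.8, 42.1]
tool_rot: [-3.141, 0.0, 1.453]
force: [-2.3, 0.3, -1.6]
width: 85.5
gripper_force: 1.2
```

```bash
cat > p.py <<'E'
from h import *
import sys
e=np.array([.9932,-.1167]); n=np.array([.1167,.9932]); L=np.array([643,57.3])
for cam in ('top','scene'):
    st=ctrl.read_state(); im,d=ctrl.get_image(cam); W=cloud(cam,d); X,Y,Z=W[...,0],W[...,1],W[...,2]
    D=np.stack([(W[...,:2]-L)@e+69,(W[...,:2]-L)@n],-1)
    hsv=cv2.cvtColor(im,cv2.COLOR_RGB2HSV);H,S=hsv[...,0],hsv[...,1]
    b=(H>100)&(H<125)&(S>130)&(np.abs(D[...,1])<95)&(D[...,0]>-130)&(D[...,0]<230)&(Z<70)
    p=D[b].astype(np.float32); (c,s,a)=cv2.minAreaRect(p); print(cam,len(p),np.round(c,1),np.round(s,1),round(a,1),'x',np.percentile(p[:,0],[.5,99.5]).round(1),'z98',np.percentile(Z[b],98).round(1))
    t=(st['eef_pos'][:2]-L); print(' tcp dock',(t@e+69).round(1),(t@n).round(1),st['eef_pos'][2].round(1),'F',np.round(st['force'],1),'w',st['width'].round(1),'t',st['clock'])
    for nm in ('red_cap_bottle','racked_bottle'):
        for r in ctrl.trace(cam,nm)[:2]:
            q=r['pixels']; zz=Z[q]; k=q&(Z>80); print('  ',nm,r['confidence'],np.nanpercentile(zz,97).round(1),np.nanmean(D[k],0).round(1) if k.any() else '')
    if len(sys.argv)>1: save(sys.argv[1]+cam+'.png',im)
E
python3 p.py
```

```text
top 481 [-5.2 -2.3] [ 80.7 121. ] 0.5 x [-36.3  34.6] z98 41.8Traceback (most recent call last):
  File "p.py", line 10, in <module>
    t=(st['eef_pos'][:2]-L); print(' tcp dock',(t@e+69).round(1),(t@n).round(1),st['eef_pos'][2].round(1),'F',np.round(st['force'],1),'w',st['width'].round(1),'t',st['clock'])
                                                                                                                                          ^^^^^^^^^^^^^^^^^
AttributeError: 'float' object has no attribute 'round'
```

The carrier has squared up (0.5°) and sits about 2 mm off the centre line. I'll continue.

Emit:
play_rows(
  targets=[
    [0,0.1,0.7,0,0],
    [0,0.1,1.4,0,0],
    [0,0.2,2.1,0,0],
    [0,0.2,2.8,0,0],
    [0,0.3,3.5,0,0],
    [0,0.3,4.2,0,0],
    [0,0.3,4.9,0,0],
    [0,0.3,5.6,0,0],
    [0,0.3,6.3,0,0],
    [0,0.3,7.0,0,0],
  ],
)

```text
clock: 12.35
eef_pos: [530.8, 68.4, 42.6]
tool_rot: [-3.138, 0.002, 1.454]
force: [-8.3, -1.1, 7.3]
width: 85.0
gripper_force: 4.3
```

```bash
sed -i "s/st\['width'\].round(1)/round(float(st['width']),1)/" p.py; python3 p.py c6
```

```text
top 472 [72.2  1.9] [ 66.6 124.2] 3.8 x [ 37.9 103.9] z98 55.2
 tcp dock -43.7 -2.1 42.6 F [-8.3 -1.1  7.3] w 85.0 t 12.35
   red_cap_bottle 0.54 16.2 
   red_cap_bottle 0.37 114.7 [60.3 37. ]
   racked_bottle 0.68 440.0 [ 52.9 -30.8]
scene 522 [107.6   1.3] [213.7 134.5] 2.7 x [  1.4 106.9] z98 54.5
 tcp dock -41.0 -1.5 42.6 F [-1.7 -0.7  1.2] w 85.3 t 12.5
   red_cap_bottle 0.8 111.9 [45.3 35. ]
```

Emit:
play_rows(
  targets=[
    [0,0.1,0.5,0,0],
    [0,0.1,1.0,0,0],
    [0,0.1,1.5,0,0],
    [0,0.1,2.0,0,0],
    [0,0.1,2.5,0,0],
    [0,0.1,3.0,0,0],
    [0,0.1,3.5,0,0],
    [0,0.1,4.0,0,0],
    [0,0.1,4.5,0,0],
    [0,0.1,5.0,0,0],
  ],
)

```text
clock: 13.65
eef_pos: [582.5, 63.8, 42.3]
tool_rot: [-3.141, 0.0, 1.453]
force: [-2.6, -0.2, -1.1]
width: 85.4
gripper_force: 0.8
```

```bash
python3 p.py c7; python3 - <<'E'
import cv2,numpy as np
a=cv2.imread('pics/c7top.png')[90:220,260:390];b=cv2.imread('pics/c7scene.png')[110:240,230:360]
cv2.imwrite('pics/c7.png',cv2.resize(np.hstack([a,b]),(800,400),interpolation=cv2.INTER_CUBIC))
E
```

```text
top 172 [130.5   0.4] [ 50.2 124. ] 3.2 x [103.5 154.2] z98 43.7
 tcp dock 8.1 -0.6 42.3 F [-2.6 -0.2 -1.1] w 85.4 t 13.65
   racked_bottle 0.71 111.4 [118.3 -35.1]
scene 495 [106.7  20. ] [174.7 124. ] 46.3 x [ 50.9 175.3] z98 61.8
 tcp dock 8.9 -0.4 42.6 F [0.7 0.2 0.3] w 85.4 t 13.8
   red_cap_bottle 0.8 110.1 [104.6  33.6]
```

View pics/c7.png

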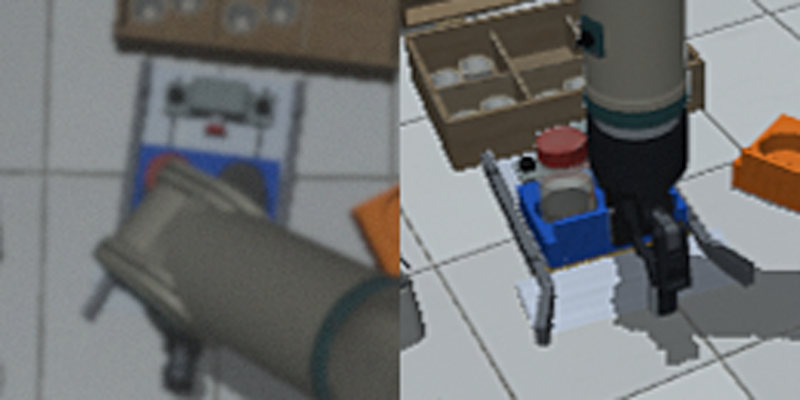

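Both views show the carrier straight in the channel with the bottles upright. Its front edge is about 20 mm short of the red plunger tip (left half, 217,130) and the rear is on the lip. I'll go on in small steps and watch the force.

Emit:
play_rows(
  targets=[
    [0,0,0.1,0,0],
    [0,0,0.2,0,0],
    [0,0,0.3,0,0],
    [0,0,0.4,0,0],
    [0,0,0.5,0,0],
    [0,0,0.6,0,0],
    [0,0,0.7,0,0],
    [0,0,0.8,0,0],
    [0,0,0.9,0,0],
    [0,0,1.0,0,0],
  ],
)

```text
clock: 14.95
eef_pos: [592.0, 62.6, 42.2]
tool_rot: [-3.141, 0.0, 1.453]
force: [-1.5, 0.5, -0.8]
width: 85.3
gripper_force: 0.8
```

```bash
python3 p.py
```

```text
top 219 [ 1.424e+02 -1.000e-01] [ 46.6 124.6] 2.0 x [119.4 164.2] z98 44.4
 tcp dock 17.7 -0.7 42.2 F [-1.5  0.5 -0.8] w 85.3 t 14.95
scene 489 [104.4   4.6] [142.4  93. ] 74.0 x [ 60.1 163.5] z98 57.1
 tcp dock 17.9 -0.7 42.3 F [-0.9 -0.6 -0.9] w 85.5 t 15.1
   red_cap_bottle 0.83 107.0 [110.7  34.6]
   red_cap_bottle 0.53 56.3 [36.3  8.7]
```

Emit:
play_rows(
  targets=[
    [0,0,0.1,0,0],
    [0,0,0.2,0,0],
    [0,0,0.3,0,0],
    [0,0,0.4,0,0],
    [0,0,0.5,0,0],
  ],
)

```text
clock: 15.75
eef_pos: [597.1, 62.2, 42.3]
tool_rot: [3.142, -0.0, 1.454]
force: [-2.3, -0.0, -0.4]
width: 85.3
gripper_force: 1.0
```

Emit:
play_rows(
  targets=[
    [0,0,0.1,0,0],
    [0,0,0.2,0,0],
    [0,0,0.3,0,0],
  ],
)

```text
clock: 16.05
eef_pos: [600.1, 61.8, 42.3]
tool_rot: [3.142, -0.0, 1.454]
force: [-1.7, -0.1, -0.7]
width: 85.4
gripper_force: 1.0
```

Emit:
play_rows(
  targets=[
    [0,0,0.1,0,0],
    [0,0,0.2,0,0],
  ],
)

```text
clock: 16.25
eef_pos: [601.9, 61.6, 42.3]
tool_rot: [-3.141, 0.0, 1.454]
force: [-2.9, 0.5, 1.6]
width: 85.6
gripper_force: 1.8
```

Emit:
play_rows(
  targets=[
    [0,0,0.1,0,0],
    [0,0,0.2,0,0],
  ],
)

```text
clock: 16.45
eef_pos: [602.9, 61.6, 42.4]
tool_rot: [-3.14, 0.0, 1.454]
force: [-7.3, 1.6, 4.5]
width: 85.4
gripper_force: 3.6
```

```bash
python3 p.py c8; python3 - <<'E'
from h import *
print(ctrl.read_state()['force'],ctrl.read_state()['eef_pos'])
a=cv2.imread('pics/c8top.png')[90:220,260:390];b=cv2.imread('pics/c8scene.png')[110:240,230:360]
cv2.imwrite('pics/c8.png',cv2.resize(np.hstack([a,b]),(800,400),interpolation=cv2.INTER_CUBIC))
E
```

```text
top 168 [154.8   1.4] [ 41.7 124. ] 1.0 x [134.6 174.9] z98 44.5
 tcp dock 28.6 -0.4 42.4 F [-7.3  1.6  4.5] w 85.4 t 16.45
   red_cap_bottle 0.65 23.8 
   racked_bottle 0.64 46.6 [92.7 13.7]
   racked_bottle 0.46 110.4 [137.4 -36.5]
scene 493 [135.3  -1.9] [141.9 132.3] 77.4 x [ 71.6 200. ] z98 57.0
 tcp dock 28.7 -0.4 42.4 F [-5.4  0.5  3.5] w 85.3 t 16.6
   red_cap_bottle 0.75 106.7 [120.5  33.7]
   red_cap_bottle 0.69 24.9 [-43.6  -9.3]
[-4.81611256 -0.10546639  2.44473338] [602.90023703  61.59341967  42.35348708]
```

View pics/c8.png

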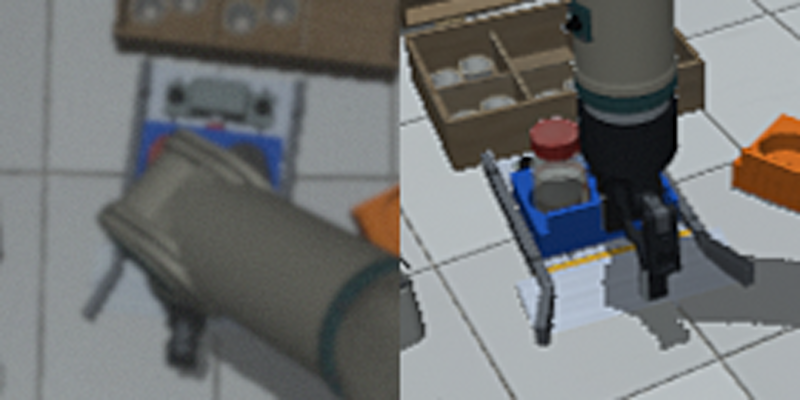

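The carrier is down on the deck, with the whole yellow lip visible behind it at (590,258) in the right half. The nose meets the plunger and the red bottle is upright. Contact began about 1.5 mm ago, so I'll press a little more.

Emit:
play_rows(
  targets=[
    [0,0,0.1,0,0],
    [0,0,0.2,0,0],
    [0,0,0.2,0,0],
  ],
)

```text
clock: 17.05
eef_pos: [603.8, 61.6, 42.4]
tool_rot: [-3.138, 0.001, 1.454]
force: [-9.0, 1.3, 5.2]
width: 85.3
gripper_force: 4.5
```

Emit:
play_rows(
  targets=[
    [0,0,0.1,0,0],
    [0,0,0.15,0,0],
    [0,0,0.15,0,0],
  ],
)

```text
clock: 17.35
eef_pos: [604.3, 61.6, 42.5]
tool_rot: [-3.136, 0.001, 1.455]
force: [-11.3, 0.9, 7.8]
width: 85.7
gripper_force: 5.8
```

At 11.3 N, less 1 to 4 N of sliding, the plunger is in about 3 to 4 mm, which is right. I'll back off gently and then rise.

Emit:
play_rows(
  targets=[
    [0,0,-0.1,0,0],
    [0,0,-0.3,0,0],
    [0,0,-0.6,0,0],
    [0,0,-1.2,0,0],
    [0,0,-2.5,0,0],
    [0,0,-4.5,0,0],
    [0,0,-6.5,0,0],
    [0,0,-8,-2,0],
    [0,0,-8,-6,0],
    [0,0,-8,-10,0],
  ],
)

```text
clock: 18.35
eef_pos: [527.6, 70.4, 143.3]
tool_rot: [-3.141, 0.0, 1.454]
force: [1.3, 0.7, -0.0]
width: 85.2
gripper_force: 0.0
```

Emit:
play_rows(
  targets=[
    [0,0,-2,-5,0],
    [0,0,-4,-10,0],
    [0,-4,-6,-12,0],
    [0,-9,-8,-12,0],
    [0,-14,-8,-12,0],
    [0,-18,-8,-12,0],
    [0,-18,-8,-12,0],
  ],
)

```text
clock: 19.05
eef_pos: [426.1, -106.7, 261.9]
tool_rot: [-3.141, 0.004, 1.441]
force: [-0.3, -0.4, 0.9]
width: 85.7
gripper_force: 0.0
```

```bash
python3 p.py c9; python3 - <<'E'
from h import *
a=cv2.imread('pics/c9top.png')[90:220,260:390];b=cv2.imread('pics/c9scene.png')[110:240,230:360]
cv2.imwrite('pics/c9.png',cv2.resize(np.hstack([a,b]),(800,400),interpolation=cv2.INTER_CUBIC))
E
```

```text
top 727 [1.297e+02 1.000e-01] [ 91.  124.8] 0.0 x [ 84.5 175. ] z98 58.7
 tcp dock -127.3 -188.2 261.9 F [-0.3 -0.4  0.9] w 85.7 t 19.05
   red_cap_bottle 0.66 109.4 [126.8  29.7]
   racked_bottle 0.8 109.7 [128.5 -30.8]
scene 844 [140.7  -2.4] [134.6 119.6] 89.4 x [ 81.3 179.3] z98 56.9
 tcp dock -126.4 -180.3 262.6 F [ 0.7  1.1 -0.8] w 85.7 t 19.2
   red_cap_bottle 0.95 107.2 [119.1  33.8]
   red_cap_bottle 0.53 56.2 
   racked_bottle 0.57 106.9 [120.9 -26. ]
```

View pics/c9.png

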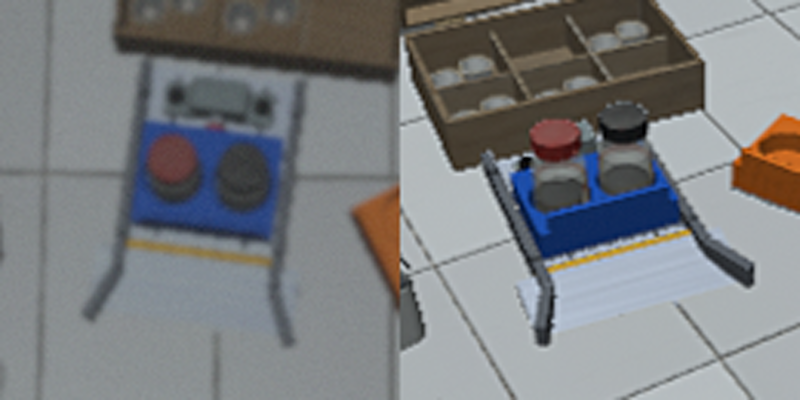

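The carrier lies flat on the deck behind the lip, square in the channel with its nose at the plunger. Both bottles are upright, and the robot is clear of everything, so I'm handing in.

```bash
python3 -c "
from cell import ctrl
print(ctrl.finish_job())"
```

```text
the job is handed in; nothing more can be done
None
```

I handed the job in at about 19 s: the red-capped bottle is in the free well and the carrier is docked over the lip with both bottles upright, after pressing the plunger in an estimated 3–4 mm (worked out from an 11 N push, not measured directly).

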